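# Clip the scroll template into the tracing stand

## Task

Take the amber template, which has a red knob to hold it by, lay it flat on the white bed of the tracing stand in front of the two sprung clips, grooved end first, and slide it gently in under the clips so that both ride up over it and then snap down into its groove; let go of it there. The bed can be set up to a centimetre either way along its slide, so feel for the snap and do not ram the stop or lean on the stand, and leave the plywood template where it is.

Things in the scene. Friction and masses are not known exactly. Their poses are not given: they have to be found in the camera images.
- template: loose amber (orange-brown) plate with a dark spiral, 160 (x) x 90 (y) x 7 mm, 0.11-0.22 kg, lying flat; origin at the centre of its underside, +x its leading end. Upright red knob, 24 (x) x 16 (y) mm, centred at x = -45 mm, y = 0, from 7 to 47 mm above the underside: grip it there. A 4 mm deep groove crosses the top from x = 20 to 40.5 mm; leading edge at x = 80 mm.
- stand: tracing stand: green foot 250 x 140 x 18 mm fixed on the table, origin on the table, +x the sliding-in direction. On it a white bed, x = -100 to 120 mm, 120 wide, top 30 mm above the table. The bed with its guides, clips and stop is clamped at an unmeasured shift of up to 10 mm either way along x; x values are for no shift. Over 30 N of contact force in all damages it.
- home (a point): point on the bed top, 30 mm above the stand's origin, same axes: the template's origin when fully home, if the bed has no shift. Its leading edge meets the clips when its origin is about 58 mm short of this (-x); riding up then takes some 2 to 8 N of push, easing once they ride. The snap comes 2 to 3 mm before the rigid stop; 8 to 12 N of push against the stop is plenty.
- entry (a point): point on the bed top 90 mm before home (-x), same axes: a template put down with its origin here, same heading, lies in front of the clips. Two aluminium guide rails 5 mm high, 94 mm apart inside, x = 18 to 70 mm from home, flare wider towards the entry from x = 18 to -21 mm. The steel end stop, 9 mm high, has its face 80 mm beyond home (+x).
- clip_left (a joint): sprung steel clip at y = +26 mm of the stand, hinged beyond the stop; its nose presses down 35 mm beyond home (+x), its turned-up tip (13 mm above the bed, 13 mm beyond home) faces the entry, so it rides up by itself. Angle in rad: 0 with nothing under it, about 0.08 riding on the template, about 0.03 dropped into its groove; lifts at about 1 N.
- clip_right (a joint): the same clip at y = -26 mm of the stand
- blank: plywood template of the same size with a black knob and no groove, lying loose nearby: not to be used; origin at the centre of its underside
There are look-alikes about, which are no part of the job. Leave any blue, pink or yellow look-alike of the template alone.

How it is judged:
On the way:
1. the template lies flat on the bed, part-way in, with both clips riding up on it (value of joint each of clip_left, clip_right above 0.06 rad and z of template in the frame of stand between 0.026 and 0.035 m and x of template in the frame of stand between -0.075 and -0.016 m and angle between template's own z axis and vertical below 0.07 rad), for 0.1 s.
At the end, for the whole second after the job is handed in: the template lies flat (within 3 mm of height and 0.04 rad) and still on the bed, within 16 mm along and 6 mm across of the stand's nominal home, and both clips have dropped into its groove (each clip angle between 0.012 and 0.055 rad) (value of joint clip_left between 0.012 and 0.055 rad and value of joint clip_right between 0.012 and 0.055 rad and x of template in the frame of stand between -0.016 and 0.016 m and y of template in the frame of stand between -0.006 and 0.006 m and z of template in the frame of stand between 0.027 and 0.033 m and angle between the x axis of template and the x axis of stand, either way round below 0.08 rad and angle between template's own z axis and vertical below 0.04 rad and linear speed of template below 0.01 m/s); the robot touches nothing.
It fails at once if more than 30 N of contact force between the template and the stand (contact force between template and stand above 30 N).
It fails at once if the hand or arm pushes on the stand with more than 5 N (contact force between any of the fingers, the arm and stand above 5 N).
It fails at once if a clip bent up too far (over 0.2 rad) (value of joint any of clip_left, clip_right above 0.2 rad).
It fails at once if the plywood blank pushed out of place by more than 25 mm (distance of blank from where it was at the start of the episode above 0.025 m).
It also fails if it takes over 70 s, if anything falls off the work surface, if the arm or the gripper's body presses on something with over 40 N, if the wrist force passes 120 N, or if a joint passes its speed limit or range.

## Robot

A 6-joint arm with a two-finger parallel gripper is mounted at the origin on the work surface. World frame = base frame: x ahead of the robot, y to its left, z up, the work surface at z = 0. Lengths are in m, angles in rad, forces in N, time in s.
With the tool pointing down it reaches from about 0.275 to 0.725 m from the base axis. Payload 5.6 kg.
Tool frame: the origin (TCP) lies between the finger pads; the fingertips stand 14 mm ahead of it and the grasp point (between the pads) lies 5 mm behind it; y points along the fingers, z is the direction in which the jaws open and shut, and the axes are right-handed (so a half turn about y gives the same grasp; the last joint's range is limited). The gripper opens to 85 mm and grips with 20 to 120 N. Pads are 22 mm wide; open, the fingers measure 114 mm over their backs; the gripper's body (76 mm by 85 mm) begins 54 mm behind the grasp point. The pads swing forward as they close: fully open they stand 13 mm farther back than shut.
Start: joints at [-0.949, 0.255, 0.108, 0, -1.424, -0.285], TCP at [0.182, -0.519, 0.218] pointing down, gripper open.
Joint ranges: [-2.95, 2.95], [-1.21, 1.97], [-1.09, 1.5], [-2.87, 1.71], [-2.94, -0.07], [-3.05, 3.05]. Speed limits (rad/s): [2.57, 2.57, 3.14, 3.14, 3.14, 3.14].

## Interface

Orientations are given as a rotation vector (axis times angle).
In Python, from cell import * gives the robot as it stands. The module is installed in compiled form; this text tells all that it offers.
- The arm moves only by the tool move_arm, never from a script. Its argument "commands" is one flat list of numbers, 7 for each row, row after row: the closure, from -1 (fully open) to 1 (shut), then the shift along the world's x, y, z each as a share of 2 cm, from -1 to 1, then the turn, a rotation vector about the world's x, y, z each as a share of 6 degrees, from -1 to 1. In form: [grip, dx, dy, dz, rx, ry, rz, grip, dx, dy, dz, rx, ry, rz, ...]. A call has 1 to 20 rows; each row shifts and turns the commanded pose from where the row before left it; what a row does not reach is not made up. A row lasts 1/12 s, in which the tool goes at most 41.7 mm and 7.16 degrees, less where a joint would pass 70% of its speed; a pose out of reach is approached as far as the arm can. A call with a number of a shift or a turn outside -1 to 1 is refused whole. A call with a gripper value outside its range is refused whole. The fingers move at their own pace and stop on an object; the grip force is fixed at half the most. Time passes only in rows, so rows that do not move let the fingers close. It gives the time, the measured TCP pose, the force and the opening at its end, in the units of the state.
- observe(): the state, without advancing time (a new reading comes with each control period).
- camera(name): name is "scene" or "top"; returns the picture (480x640x3 uint8, red, green, blue); there is no depth.
- get_calibration(name): a dict with "intrinsics" (3x3 intrinsics, pixels), "dist" ([k1, k2, p1, p2, k3] as OpenCV has them; the pictures are not rectified), "view" (4x4, takes a point from world to camera coordinates). Camera axes: x right, y down, z forward; pixel columns grow to the right and rows downward; lengths in m; the calibration is good to about 2 mm. A picture is of the moment at which its call begins. get_calibration takes no time and is no camera call.
- sign_off(): hands the job in, once; it reports no verdict.
Trained networks look in the newest picture that a camera, given by its name, has taken for a name from the list of things; names that differ only in an ending like _2 or _b are one class to them, and where a whole thing is asked for, a point or a joint stands for the part that bears it (a point fixed in the world has none). Each returns a list of dicts, best first, with "score" (0 to 1); they miss things now and then, are a little off and sometimes report something else, mostly with a low value. They report only what shows in the picture. A call takes as long as a camera call. They do not tell look-alikes from the thing itself.
- cut_out(camera, query): "mask" (480x640 bool, what is visible of it) and "pixel" ([row, column] in pixels, amid what is visible of it).
- tip_of(camera, query): "pixel" ([row, column] in pixels: a listed point, or the origin of a listed thing).
The state is a dict: "t": time; "qpos": joint angles; "dq": joint speeds; "joint_efforts": joint torques, N m; "position": TCP position; "ee_rot": TCP orientation; "force": force on the tool from outside, world axes, zero at the start; "torque": the same for the moment, N m; "gripper_width": finger opening in m.
Only numpy, scipy, OpenCV 4.12 (cv2) and the standard library are available. Lean on these libraries where they do the work, as an engineer would, in place of code of your own. Each camera call takes 0.05 s, during which the arm holds its last target. There are 200 camera calls.

## Working session

There is one attempt and no reset: what is moved stays moved. The work goes in short steps, Python scripts to look and compute and a tool call to move; the robot and the scene stay as the last step left them, time stands still between calls to the robot, and variables do not carry over. Pictures are saved under pics/ and viewed, about 8 in all and at most 12, crops included, and the job is handed in when it is done.

Besides the shell and the picture viewer there is one more tool, called after "Request:" as a command line: name --argument value ..., lists and objects as JSON in quotes. move_arm: Moves the arm, as the interface text tells. Its arguments: {"type":"object","properties":{"commands":{"type":"array","items":{"type":"number"}}},"required":["commands"]}

```bash
mkdir -p pics; python3 - <<'E'
from cell import *
import cv2,numpy as np
for n in("scene","top"):
    im=camera(n); cv2.imwrite(f"pics/{n}0.png",im[...,::-1])
    c=get_calibration(n); print(n,np.round(c["intrinsics"],1).tolist(),c["dist"],np.round(c["view"],3).tolist())
    for q in("template","stand","home","entry","blank"):
        print(q,[(np.round(d["pixel"],1).tolist(),round(d["score"],2)) for d in tip_of(n,q)][:4])
print(observe())
E
```

```text
scene [[435.1, 0.0, 310.7], [0.0, 435.1, 243.4], [0.0, 0.0, 1.0]] [-0.00478818  0.          0.          0.          0.        ] [[0.73, 0.683, 0.008, -0.284], [0.561, -0.593, -0.578, -0.29], [-0.39, 0.426, -0.816, 1.072], [0.0, 0.0, 0.0, 1.0]]
template [([134.7, 338.9], 0.88), ([238.9, 228.4], 0.86), ([281.9, 341.2], 0.75), ([272.7, 109.9], 0.6)]
stand [([225.0, 422.2], 0.71)]
home [([210.8, 424.6], 0.65)]
entry [([186.3, 394.1], 0.76)]
blank [([350.5, 263.7], 0.74)]
top [[436.8, 0.0, 322.3], [0.0, 436.8, 240.5], [0.0, 0.0, 1.0]] [-0.07780485  0.          0.          0.          0.        ] [[0.004, -1.0, -0.009, -0.08], [-0.993, -0.003, -0.117, 0.453], [0.117, 0.009, -0.993, 0.862], [0.0, 0.0, 0.0, 1.0]]
template [([326.1, 180.7], 0.94), ([195.9, 329.2], 0.9), ([308.9, 366.2], 0.8), ([354.1, 468.2], 0.62)]
stand []
home [([178.6, 219.5], 0.57)]
entry [([221.4, 216.7], 0.66)]
blank [([200.0, 414.1], 0.9)]
{'t': 0.6, 'qpos': array([-9.49419728e-01,  2.55087780e-01,  1.08182334e-01, -3.46673075e-05,
       -1.42390753e+00, -2.84596813e-01]), 'dq': array([ 7.43489308e-04, -2.24965180e-03,  1.03112476e-03, -9.50018333e-04,
        1.22504436e-05,  1.70136495e-03]), 'joint_efforts': array([-1.07218642e-03, -3.86189818e+01,  2.37978745e+01,  5.36610827e+00,
       -6.63478331e-04,  1.60001531e-05]), 'position': array([ 0.18177008, -0.51907197,  0.2175773 ]), 'ee_rot': array([-1.55456217, -0.26429367,  0.26425654]), 'force': array([-0.39159634,  0.43063645, -0.77868094]), 'torque': array([0.05329908, 0.00202566, 0.03554993]), 'gripper_width': 0.08533388867919844}
```

View pics/top0.png

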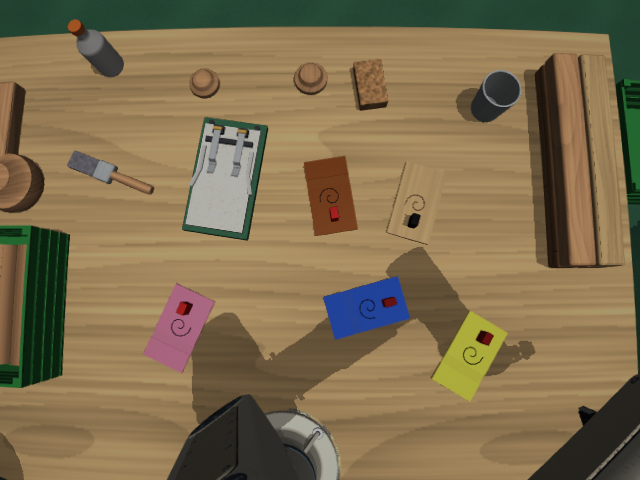

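View pics/scene0.png

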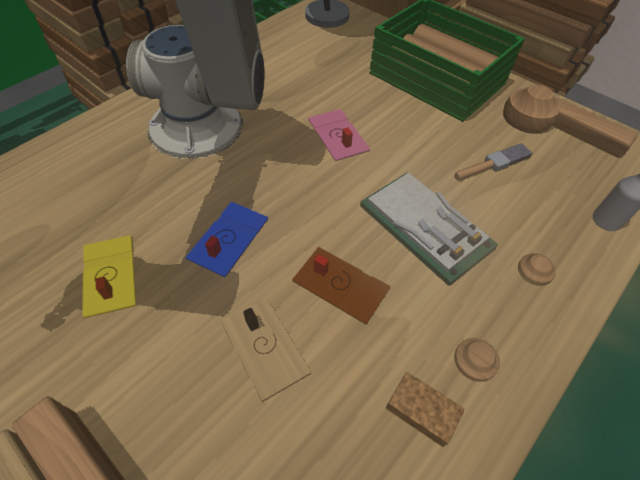

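The top view shows the amber template at about (330,195), with its knob at (334,213) and its leading end pointing up (+x). The stand is at (225,180), with the clips and stop at its upper end. The plywood blank is at (415,205). Next I'll measure the poses from outlines.

```bash
cat >h.py <<'E'
from cell import *
import cv2,numpy as np
from scipy.optimize import least_squares
def toplane(n,uv,z):
    c=get_calibration(n);V=np.array(c["view"]);R,t=V[:3,:3],V[:3,3]
    p=cv2.undistortPoints(np.float64(uv).reshape(-1,1,2),np.array(c["intrinsics"]),np.array(c["dist"])).reshape(-1,2)
    d=np.c_[p,np.ones(len(p))]@R; o=-R.T@t
    return (o+d*((z-o[2])/d[:,2])[:,None])[:,:2]
def proj(n,P):
    c=get_calibration(n);V=np.array(c["view"])
    return cv2.projectPoints(np.float64(P).reshape(-1,1,3),cv2.Rodrigues(V[:3,:3])[0],V[:3,3],np.array(c["intrinsics"]),np.array(c["dist"]))[0].reshape(-1,2)
def rect(n,mask,z):
    m=cv2.morphologyEx(mask.astype(np.uint8),cv2.MORPH_CLOSE,np.ones((9,9)))
    cs,_=cv2.findContours(m,cv2.RETR_EXTERNAL,cv2.CHAIN_APPROX_NONE)
    k=max(cs,key=cv2.contourArea).reshape(-1,2)
    r=cv2.minAreaRect(np.float32(toplane(n,k,z)*1000))
    b=cv2.boxPoints(r); e=[b[1]-b[0],b[2]-b[1]]; e=max(e,key=np.linalg.norm)
    a=np.degrees(np.arctan2(e[1],e[0])); a=(a+90)%180-90
    return np.round(r[0],1),np.round(r[1],1),round(a,2)
E
python3 - <<'E'
from h import *
for n in("scene","top"):
    im=camera(n); hsv=cv2.cvtColor(im,cv2.COLOR_RGB2HSV)
    for q,z,px in(("template",.007,(195,330) if n=="top" else (285,345)),("blank",.007,None),("stand",.018,None)):
        for d in cut_out(n,q):
            print(n,q,np.round(d["pixel"]),round(d["score"],2),*rect(n,d["mask"],z))
    # colours
    for nm,p in(("amber",(165,318)),("foot",(236,215)),("bed",(205,220))) if n=="top" else (("amber",(300,365)),("foot",(222,380)),("bed",(200,395))):
        print(nm,hsv[p])
E
```

```text
scene template [134. 337.] 0.96 [278.1 214.1] [ 95.9 169.4] -23.89
scene template [276. 109.] 0.76 [ 223.  -380.4] [ 94.3 167.3] -30.07
scene template [285. 342.] 0.62 [554.4 -96.3] [163.2  94.8] 9.37
scene template [239. 225.] 0.59 [ 321.1 -170.5] [ 96.4 164. ] -74.92
scene blank [351. 266.] 0.67 [ 539.9 -278.5] [ 91.9 162.8] -16.38
scene stand [228. 430.] 0.57 [592.9 127.1] [160.  252.4] -8.57
amber [ 12 170 105]
foot [32 52 64]
bed [ 18  16 156]
top template [331. 180.] 0.93 [273.7 218. ] [ 96.  163.1] -22.87
top template [356. 467.] 0.83 [ 221.9 -379.4] [ 93.9 162.5] -31.01
top template [310. 368.] 0.77 [ 318.2 -168.2] [ 91.  160.3] -73.77
top template [196. 330.] 0.62 [552.2 -94.6] [161.8  92.6] 9.56
top blank [200. 416.] 0.61 [ 538.4 -276.3] [ 91.3 161.1] -15.77
top blank [155. 238.] 0.59 [646.  103.8] [ 18.  101.6] -6.22
top stand [178. 226.] 0.56 [588.9 127.8] [143.7 252. ] -8.64
amber [ 11 197 106]
foot [ 18 108 172]
bed [ 30  12 176]
```

```bash
cat >>h.py <<'E'
def T(p,pts): # p=x,y,yawdeg
    a=np.radians(p[2]);R=np.array([[np.cos(a),-np.sin(a)],[np.sin(a),np.cos(a)]])
    pts=np.float64(pts);return np.c_[pts[:,:2]@R.T+p[:2],pts[:,2]]
def box(x0,x1,y0,y1,z): return [(x0,y0,z),(x1,y0,z),(x1,y1,z),(x0,y1,z)]
def overlay(n,im,p,items,s=1,roi=None):
    big=cv2.resize(im,None,fx=s,fy=s,interpolation=cv2.INTER_CUBIC)
    for pose,pts,col in items:
        q=(proj(n,T(pose,pts))+.5)*s-.5
        cv2.polylines(big,[np.int32(np.round(q*16))],True,col,1,cv2.LINE_AA,4)
    x0,y0,x1,y1=roi;return big[y0*s:y1*s,x0*s:x1*s]
E
python3 - <<'E'
from h import *
S=(.589,.1275,-8.6);A=(.552,-.095,9.5)
it=[(S,box(-.125,.125,-.07,.07,.018),(255,0,255)),(S,box(-.1,.12,-.06,.06,.03),(255,0,0)),(S,box(-.1,-.1,-.045,.045,.03),(0,0,255)),
(S,box(.08,.08,-.05,.05,.039),(255,255,0)),(A,box(-.08,.08,-.045,.045,.007),(0,255,255)),(A,box(-.057,-.033,-.008,.008,.047),(0,255,0)),(A,box(.02,.0405,-.045,.045,.007),(255,255,255))]
a=overlay("top",camera("top"),S,it,4,(180,110,370,245)) if 0 else overlay("top",camera("top"),it,it,4,(175,110,365,245)) if 0 else None
im=camera("top");a=overlay("top",im,None,it,4,(175,110,365,250))
cv2.imwrite("pics/ov1.png",a[...,::-1])
im=camera("scene");b=overlay("scene",im,None,it,3,(285,160,505,330))
cv2.imwrite("pics/ov2.png",b[...,::-1])
E
```

```text
(no output)
```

View pics/ov1.png

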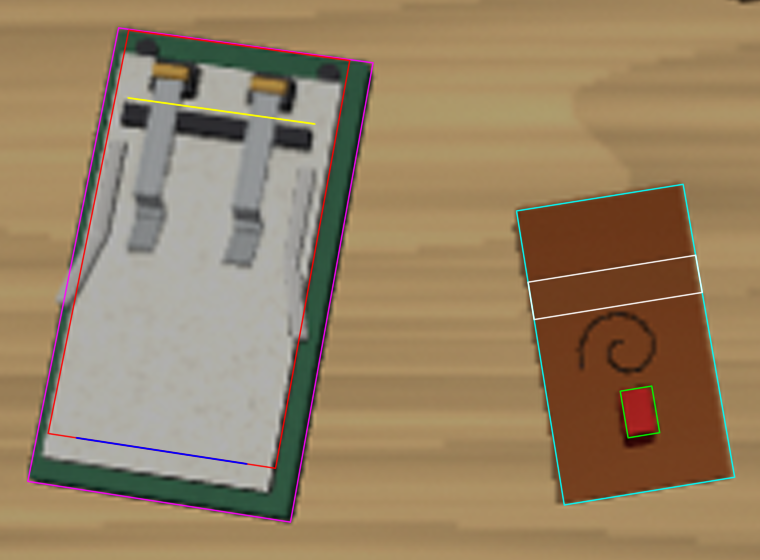

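View pics/ov2.png

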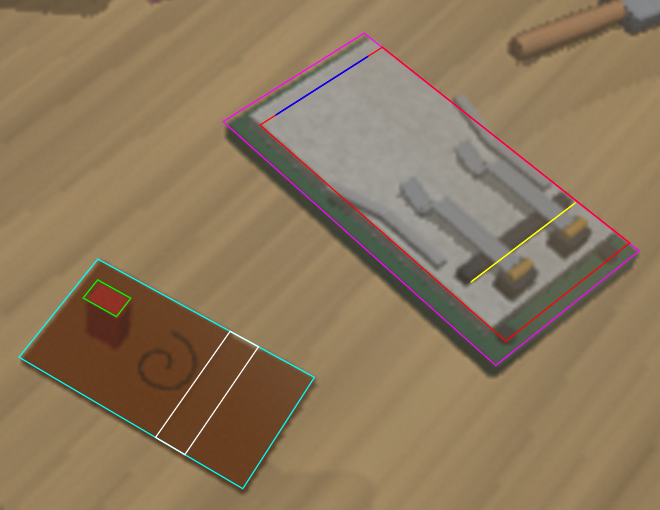

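The overlays fit: the template is at (0.552,-0.095) with yaw 9.5°, and the stand is at (0.589,0.1275) with yaw -8.6°. In the top crop the bed's near end sits about 25 px past its nominal line, so the bed is clamped about 10–13 mm towards -x.

```bash
cat >>h.py <<'E'
from scipy.spatial.transform import Rotation as Ro
S=np.array((.589,.1275,-8.6));A=np.array((.552,-.095,9.5))
def st():
    o=observe();R=Ro.from_rotvec(o["ee_rot"]).as_matrix()
    yaw=np.degrees(np.arctan2(R[1,0],R[0,0]));print("t",o["t"],"tcp",np.round(o["position"],4),"yaw",round(yaw,2),"down",np.round(R[:,1],3),"F",np.round(o["force"],2),"w",round(o["gripper_width"],4));return o,yaw
def go(target,yawt):
    o,y=st();print("d mm",np.round((np.array(target)-o["position"])*1000,1),"dyaw",round(yawt-y,2))
E
python3 - <<'E'
from h import *
k=T(A,[(-.045,0,0.1)])[0];print(k);go(k,A[2])
E
```

```text
[ 0.50761715 -0.10242714  0.1       ]
t 1.1 tcp [ 0.1818 -0.5191  0.2176] yaw 19.3 down [ 0.  0. -1.] F [-0.35 -0.21  0.29] w 0.0854
d mm [ 325.8  416.6 -117.6] dyaw -9.8
```

Request:
move_arm --commands '[-1,0.8,1,-0.1,0,0,-0.08,-1,0.8,1,-0.1,0,0,-0.08,-1,0.8,1,-0.1,0,0,-0.08,-1,0.8,1,-0.1,0,0,-0.08,-1,0.8,1,-0.1,0,0,-0.08,-1,0.8,1,-0.1,0,0,-0.08,-1,0.8,1,-0.1,0,0,-0.08,-1,0.8,1,-0.1,0,0,-0.08,-1,0.8,1,-0.1,0,0,-0.08,-1,0.8,1,-0.1,0,0,-0.08,-1,0.8,1,-0.1,0,0,-0.08,-1,0.8,1,-0.1,0,0,-0.08,-1,0.8,1,-0.1,0,0,-0.08,-1,0.8,1,-0.1,0,0,-0.08,-1,0.8,1,-0.1,0,0,-0.08,-1,0.8,1,-0.1,0,0,-0.08,-1,0.8,1,-0.1,0,0,-0.08,-1,0.8,1,-0.1,0,0,-0.08,-1,0.8,1,-0.1,0,0,-0.08,-1,0.8,1,-0.1,0,0,-0.08]'

```text
t: 2.77
position: [0.5025, -0.1179, 0.1776]
ee_rot: [-1.567, -0.133, 0.132]
force: [-0.3, -1.2, -0.0]
gripper_width: 0.0852
```

Request:
move_arm --commands '[-1,0.3,0.83,-1,0,0,-0.03,-1,0,0,-1,0,0,0,-1,0,0,-1,0,0,0,-1,0,0,0,0,0,0,-1,0,0,0,0,0,0]'

```text
t: 3.18
position: [0.5072, -0.1027, 0.1173]
ee_rot: [-1.567, -0.129, 0.132]
force: [-0.5, 0.1, -0.5]
gripper_width: 0.0853
```

```bash
python3 - <<'E'
from h import *
k=T(A,[(-.045,0,0.030)])[0];go(k,A[2])
E
```

```text
t 3.1833 tcp [ 0.5072 -0.1027  0.1173] yaw 9.53 down [-0.002 -0.001 -1.   ] F [-0.52  0.1  -0.55] w 0.0853
d mm [  0.4   0.2 -87.3] dyaw -0.03
```

Request:
move_arm --commands '[-1,0,0,-0.9,0,0,0,-1,0,0,-0.9,0,0,0,-1,0,0,-0.9,0,0,0,-1,0,0,-0.9,0,0,0,-1,0,0,-0.5,0,0,0,-1,0,0,-0.25,0,0,0,-1,0,0,0,0,0,0,1,0,0,0,0,0,0,1,0,0,0,0,0,0,1,0,0,0,0,0,0,1,0,0,0,0,0,0,1,0,0,0,0,0,0,1,0,0,0,0,0,0,1,0,0,0,0,0,0,1,0,0,0,0,0,0,1,0,0,0,0,0,0,1,0,0,0,0,0,0]'

```text
t: 4.6
position: [0.508, -0.1025, 0.0312]
ee_rot: [-1.567, -0.131, 0.13]
force: [-1.2, 0.9, 5.6]
gripper_width: 0.0129
```

Request:
move_arm --commands '[1,0,0,0.5,0,0,0,1,0,0,1,0,0,0,1,0,0,1,0,0,0,1,0,0,1,0,0,0,1,0,0,0.5,0,0,0,1,0,0,0,0,0,0,1,0,0,0,0,0,0]'

```text
t: 5.18
position: [0.5075, -0.1023, 0.1102]
ee_rot: [-1.566, -0.13, 0.13]
force: [-0.7, -0.5, -2.6]
gripper_width: 0.0126
```

```bash
python3 - <<'E'
from h import *
# entry on bed with shift -12
for n in("top","scene"):
    im=camera(n);cv2.imwrite(f"pics/{n}_lift.png",im[...,::-1])
    for d in cut_out(n,"template"): print(n,np.round(d["pixel"]),round(d["score"],2))
k=T(S,[(-.102-.045,0,.030+.030)])[0];print(k);go(k,S[2])
E
python3 -c "
import cv2
a=cv2.imread('pics/scene_lift.png')[120:400,220:520];cv2.imwrite('pics/lift.png',cv2.resize(a,None,fx=2,fy=2))"
```

```text
top [219. 334.] 0.97
top [359. 467.] 0.93
top [311. 370.] 0.79
scene [259. 346.] 0.95
scene [278. 110.] 0.9
scene [240. 226.] 0.87
scene [148. 361.] 0.47
[0.44365281 0.1494817  0.06      ]
t 5.3833 tcp [ 0.5068 -0.1025  0.1091] yaw 9.51 down [-0.003  0.    -1.   ] F [-0.14 -0.18 -1.7 ] w 0.0125
d mm [-63.1 251.9 -49.1] dyaw -18.11
```

View pics/lift.png

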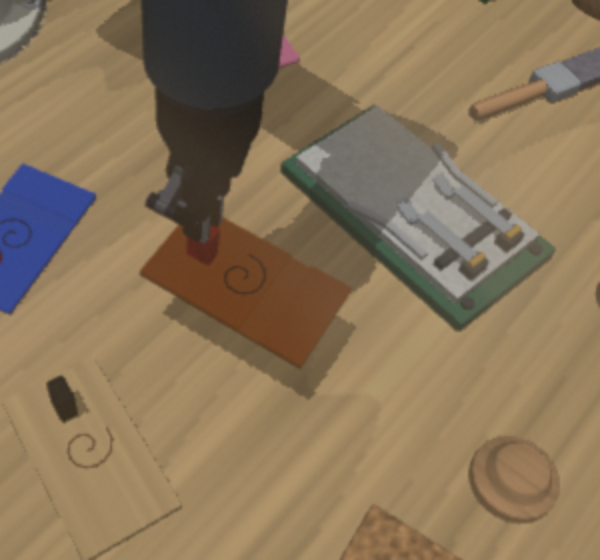

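Grasped and lifted flat. Next I'll carry it to just above the entry.

Request:
move_arm --commands '[1,-0.2,0.4,0,0,0,-0.19,1,-0.2,0.8,0,0,0,-0.19,1,-0.2,0.8,0,0,0,-0.19,1,-0.2,0.8,0,0,0,-0.19,1,-0.2,0.8,0,0,0,-0.19,1,-0.2,0.8,0,0,0,-0.19,1,-0.2,0.8,0,0,0,-0.19,1,-0.2,0.8,0,0,0,-0.19,1,-0.2,0.8,0,0,0,-0.19,1,-0.2,0.8,0,0,0,-0.19,1,-0.2,0.8,0,0,0,-0.19,1,-0.2,0.8,0,0,0,-0.19,1,-0.2,0.8,0,0,0,-0.19,1,-0.2,0.8,0,0,0,-0.19,1,-0.2,0.8,0,0,0,-0.19,1,-0.2,0.6,0,0,0,-0.19,1,0,0.4,0,0,0,0,1,0,0,0,0,0,0,1,0,0,0,0,0,0]'

```text
t: 6.97
position: [0.4437, 0.1494, 0.1101]
ee_rot: [-1.568, 0.119, -0.118]
force: [0.3, -0.3, -1.4]
gripper_width: 0.0125
```

Request:
move_arm --commands '[1,0,0,-0.7,0,0,0,1,0,0,-0.7,0,0,0,1,0,0,-0.4,0,0,0,1,0,0,0,0,0,0,1,0,0,0,0,0,0]'

```text
t: 7.38
position: [0.4438, 0.1488, 0.0745]
ee_rot: [-1.568, 0.12, -0.119]
force: [1.2, -0.0, -0.8]
gripper_width: 0.0127
```

```bash
python3 - <<'E'
from h import *
k=T(S,[(-.102-.045,0,.030+.030)])[0];go(k,S[2])
o,y=st();p=o["position"]
tp=np.r_[p[:2],y]; z=p[2]-.0303
its=[(tp,box(-.035,.125,-.045,.045,z+.007),(0,255,255)),(tp,box(.065,.0855,-.045,.045,z+.007),(255,255,255)),(S,box(-.125,.125,-.07,.07,.018),(255,0,255))]
ims=[]
for n,roi in(("top",(170,110,290,270)),("scene",(300,130,510,290))):
    ims.append(overlay(n,camera(n),None,its,3 if n=="top" else 2,roi))
h=480;ims=[cv2.copyMakeBorder(i,0,h-len(i),0,0,0) for i in ims]
cv2.imwrite("pics/above.png",np.hstack(ims)[...,::-1])
E
```

```text
t 7.3833 tcp [0.4438 0.1488 0.0745] yaw -8.74 down [-0.001 -0.001 -1.   ] F [ 1.24 -0.04 -0.77] w 0.0127
d mm [ -0.2   0.6 -14.5] dyaw 0.14
t 7.3833 tcp [0.4438 0.1488 0.0745] yaw -8.74 down [-0.001 -0.001 -1.   ] F [ 1.24 -0.04 -0.77] w 0.0127
```

View pics/above.png

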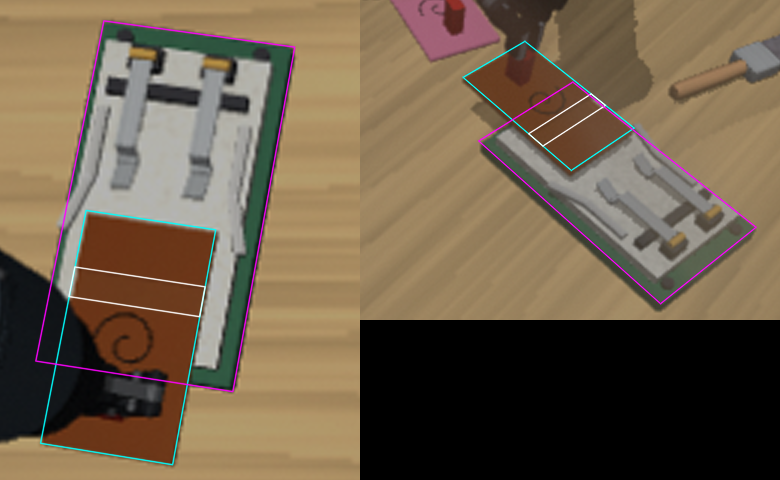

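The held template matches the overlay (leading edge at (87,212)–(216,230)) and is lined up with the guides. Lowering gently.

Request:
move_arm --commands '[1,0,0.03,-0.2,0,0,0.02,1,0,0,-0.2,0,0,0,1,0,0,-0.2,0,0,0,1,0,0,0,0,0,0,1,0,0,0,0,0,0]'

```text
t: 7.9
position: [0.4436, 0.15, 0.0624]
ee_rot: [-1.568, 0.118, -0.117]
force: [-0.2, -0.1, -0.6]
gripper_width: 0.0121
```

Request:
move_arm --commands '[1,0,0,-0.05,0,0,0,1,0,0,0,0,0,0]'

```text
t: 8.07
position: [0.4439, 0.1502, 0.0616]
ee_rot: [-1.567, 0.118, -0.118]
force: [0.5, -0.1, -1.8]
gripper_width: 0.0122
```

Request:
move_arm --commands '[1,0,0,-0.05,0,0,0,1,0,0,0,0,0,0]'

```text
t: 8.23
position: [0.444, 0.1503, 0.0609]
ee_rot: [-1.567, 0.117, -0.118]
force: [-0.1, -0.9, 0.4]
gripper_width: 0.0127
```

Request:
move_arm --commands '[1,0,0,-0.05,0,0,0,1,0,0,0,0,0,0]'

```text
t: 8.4
position: [0.4441, 0.1503, 0.0602]
ee_rot: [-1.567, 0.117, -0.118]
force: [-2.0, -0.8, 5.9]
gripper_width: 0.0126
```

Request:
move_arm --commands '[1,0,0,0.02,0,0,0,1,0.15,-0.03,0,0,0,0,1,0.15,-0.03,0,0,0,0,1,0.15,-0.03,0,0,0,0,1,0.15,-0.03,0,0,0,0,1,0.15,-0.03,0,0,0,0,1,0.15,-0.03,0,0,0,0,1,0.15,-0.02,0,0,0,0,1,0.15,-0.02,0,0,0,0,1,0,0,0,0,0,0]'

```text
t: 9.23
position: [0.4689, 0.1459, 0.0611]
ee_rot: [-1.567, 0.116, -0.119]
force: [-2.2, 0.3, 9.0]
gripper_width: 0.0125
```

```bash
cat >>h.py <<'E'
def rel():
    o,y=st();a=np.radians(S[2]);u=np.array([np.cos(a),np.sin(a)]);v=np.array([-u[1],u[0]]);d=o["position"][:2]-S[:2]
    print("template x %.1f y %.1f (stand mm) dyaw %.2f"%(1000*d@u+45,1000*d@v,y-S[2]),"Falong %.1f Facross %.1f"%(o["force"][:2]@u,o["force"][:2]@v),"torque",np.round(o["torque"],2))
E
python3 -c "
from h import *
rel()"
```

```text
t 9.2333 tcp [0.4689 0.1459 0.0611] yaw -8.59 down [ 0.002  0.    -1.   ] F [-2.21  0.28  8.99] w 0.0125
template x -76.5 y 0.3 (stand mm) dyaw 0.01 Falong -2.2 Facross -0.1 torque [-0.04  0.82  0.04]
```

Request:
move_arm --commands '[1,0,0,0.04,0,0,0,1,0,0,0,0,0,0,1,0,0,0,0,0,0]'

```text
t: 9.48
position: [0.4684, 0.1459, 0.0611]
ee_rot: [-1.567, 0.117, -0.119]
force: [-0.2, 1.0, 4.3]
gripper_width: 0.0125
```

```bash
python3 -c "
from h import *
rel()"
```

```text
t 9.4833 tcp [0.4684 0.1459 0.0611] yaw -8.59 down [ 0.001  0.    -1.   ] F [-0.16  1.02  4.35] w 0.0125
template x -77.0 y 0.2 (stand mm) dyaw 0.01 Falong -0.3 Facross 1.0 torque [ 0.16 -0.06  0.03]
```

Request:
move_arm --commands '[1,0.1,-0.015,0,0,0,0,1,0.1,-0.015,0,0,0,0,1,0.1,-0.015,0,0,0,0,1,0,0,0,0,0,0]'

```text
t: 9.82
position: [0.4738, 0.1448, 0.0611]
ee_rot: [-1.568, 0.118, -0.118]
force: [-1.1, 0.1, 5.5]
gripper_width: 0.0127
```

Request:
move_arm --commands '[1,0.1,-0.015,0,0,0,0,1,0.1,-0.015,0,0,0,0,1,0,0,0,0,0,0]'

```text
t: 10.07
position: [0.4771, 0.1441, 0.0611]
ee_rot: [-1.568, 0.119, -0.117]
force: [-5.9, 0.2, 8.8]
gripper_width: 0.0125
```

Request:
move_arm --commands '[1,0.1,-0.015,0,0,0,0,1,0.1,-0.015,0,0,0,0,1,0,0,0,0,0,0]'

```text
t: 10.32
position: [0.4808, 0.1434, 0.061]
ee_rot: [-1.568, 0.12, -0.116]
force: [-6.1, 1.5, 9.4]
gripper_width: 0.0125
```

```bash
python3 -c "
from h import *
rel()"
```

```text
t 10.3167 tcp [0.4808 0.1434 0.061 ] yaw -8.61 down [-0.002 -0.    -1.   ] F [-6.06  1.46  9.42] w 0.0125
template x -64.4 y -0.4 (stand mm) dyaw -0.01 Falong -6.2 Facross 0.5 torque [0.28 2.13 0.05]
```

Clips met at x ≈ -69, which implies a bed shift of about -11 mm, and the push is about 6 N. Continuing.

Request:
move_arm --commands '[1,0.1,-0.015,0.02,0,0,0,1,0.1,-0.015,0,0,0,0,1,0.1,-0.015,0,0,0,0,1,0,0,0,0,0,0]'

```text
t: 10.65
position: [0.4862, 0.1424, 0.0611]
ee_rot: [-1.568, 0.121, -0.116]
force: [-7.1, -0.2, 9.0]
gripper_width: 0.0128
```

Request:
move_arm --commands '[1,0.1,-0.015,0,0,0,0,1,0.1,-0.015,0,0,0,0,1,0.1,-0.015,0,0,0,0,1,0.1,-0.015,0,0,0,0,1,0,0,0,0,0,0]'

```text
t: 11.07
position: [0.4949, 0.1413, 0.0611]
ee_rot: [-1.568, 0.12, -0.116]
force: [-4.9, 0.4, 6.8]
gripper_width: 0.0122
```

```bash
python3 -c "
from h import *
rel()
im=camera('scene');a=im[150:310,320:510];im=camera('top');b=im[110:270,170:290]
cv2.imwrite('pics/ride.png',cv2.resize(np.hstack([b,a]),None,fx=2.5,fy=2.5,interpolation=2)[...,::-1])"
```

```text
t 11.0667 tcp [0.4949 0.1413 0.0611] yaw -8.61 down [-0.002 -0.    -1.   ] F [-4.88  0.36  6.75] w 0.0122
template x -50.1 y -0.5 (stand mm) dyaw -0.01 Falong -4.9 Facross -0.4 torque [ 0.14  1.54 -0.04]
```

View pics/ride.png

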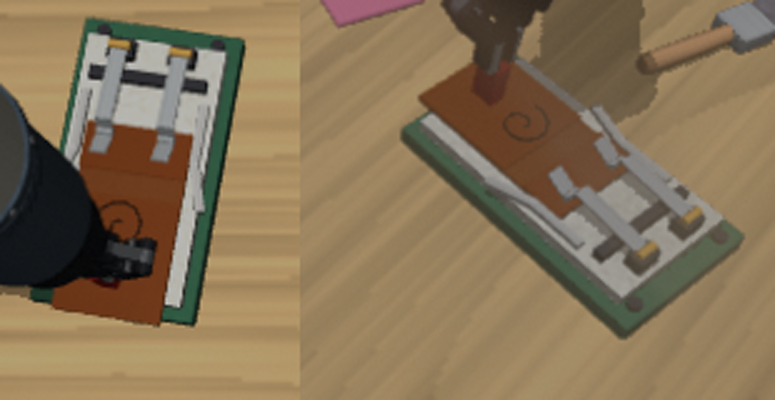

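Both clips ride on the template (clip tips at about (102,140) and (160,150) in the crop), and it lies flat. Continuing.

Request:
move_arm --commands '[1,0.1,-0.015,0,0,0,0,1,0.1,-0.015,0,0,0,0,1,0.1,-0.015,0,0,0,0,1,0.1,-0.015,0,0,0,0,1,0.1,-0.015,0,0,0,0,1,0,0,0,0,0,0]'

```text
t: 11.67
position: [0.5049, 0.1398, 0.0611]
ee_rot: [-1.568, 0.12, -0.116]
force: [-4.6, -0.1, 6.3]
gripper_width: 0.0125
```

Request:
move_arm --commands '[1,0.1,-0.015,0,0,0,0,1,0.1,-0.015,0,0,0,0,1,0.1,-0.015,0,0,0,0,1,0.1,-0.015,0,0,0,0,1,0.1,-0.015,0,0,0,0,1,0,0,0,0,0,0]'

```text
t: 12.17
position: [0.5149, 0.1383, 0.0611]
ee_rot: [-1.568, 0.12, -0.116]
force: [-4.2, 0.5, 7.6]
gripper_width: 0.0127
```

```bash
python3 -c "
from h import *
rel()"
```

```text
t 12.1667 tcp [0.5149 0.1383 0.0611] yaw -8.61 down [-0.002 -0.001 -1.   ] F [-4.19  0.51  7.61] w 0.0127
template x -29.9 y -0.4 (stand mm) dyaw -0.01 Falong -4.2 Facross -0.1 torque [ 0.16  1.56 -0.02]
```

Request:
move_arm --commands '[1,0.1,-0.015,0,0,0,0,1,0.1,-0.015,0,0,0,0,1,0.1,-0.015,0,0,0,0,1,0.05,-0.008,0,0,0,0,1,0.05,-0.008,0,0,0,0,1,0,0,0,0,0,0]'

```text
t: 12.67
position: [0.5227, 0.1371, 0.0611]
ee_rot: [-1.568, 0.12, -0.116]
force: [-4.6, 2.0, 7.0]
gripper_width: 0.0128
```

Request:
move_arm --commands '[1,0.05,-0.008,0,0,0,0,1,0.05,-0.008,0,0,0,0,1,0.05,-0.008,0,0,0,0,1,0,0,0,0,0,0]'

```text
t: 13.0
position: [0.5256, 0.1366, 0.0611]
ee_rot: [-1.568, 0.12, -0.116]
force: [-5.5, 0.5, 7.0]
gripper_width: 0.0125
```

Request:
move_arm --commands '[1,0.05,-0.008,0,0,0,0,1,0.05,-0.008,0,0,0,0,1,0,0,0,0,0,0]'

```text
t: 13.25
position: [0.5286, 0.1363, 0.0612]
ee_rot: [-1.568, 0.118, -0.117]
force: [1.0, 0.7, 2.8]
gripper_width: 0.0125
```

```bash
python3 -c "
from h import *
rel()"
```

```text
t 13.25 tcp [0.5286 0.1363 0.0612] yaw -8.6 down [-0.001 -0.    -1.   ] F [0.98 0.66 2.83] w 0.0125
template x -16.0 y -0.3 (stand mm) dyaw 0.00 Falong 0.9 Facross 0.8 torque [-0.2   0.06  0.04]
```

The force dropped from -5.5 to +0.9 N, so the clips have snapped down. I'll ease on towards the stop in small steps.

Request:
move_arm --commands '[1,0.05,-0.008,0,0,0,0,1,0,0,0,0,0,0]'

```text
t: 13.42
position: [0.5293, 0.1363, 0.0611]
ee_rot: [-1.568, 0.119, -0.117]
force: [-2.5, 0.9, 5.6]
gripper_width: 0.0126
```

Request:
move_arm --commands '[1,0.05,-0.008,0,0,0,0,1,0,0,0,0,0,0]'

```text
t: 13.58
position: [0.5301, 0.1361, 0.0611]
ee_rot: [-1.568, 0.119, -0.117]
force: [-3.6, 1.1, 7.0]
gripper_width: 0.0124
```

```bash
python3 -c "
from h import *
rel()"
```

```text
t 13.5833 tcp [0.5301 0.1361 0.0611] yaw -8.61 down [-0.002 -0.    -1.   ] F [-3.62  1.08  6.98] w 0.0124
template x -14.5 y -0.3 (stand mm) dyaw -0.01 Falong -3.7 Facross 0.5 torque [0.24 1.4  0.03]
```

Request:
move_arm --commands '[1,0.04,-0.006,0,0,0,0,1,0,0,0,0,0,0]'

```text
t: 13.75
position: [0.5308, 0.136, 0.0611]
ee_rot: [-1.568, 0.119, -0.117]
force: [-5.3, -0.2, 6.7]
gripper_width: 0.0124
```

Request:
move_arm --commands '[1,0.03,-0.005,0,0,0,0,1,0,0,0,0,0,0]'

```text
t: 13.92
position: [0.5313, 0.1359, 0.0611]
ee_rot: [-1.568, 0.119, -0.117]
force: [-4.1, 0.9, 6.1]
gripper_width: 0.013
```

```bash
python3 -c "
from h import *
rel()"
```

```text
t 13.9167 tcp [0.5313 0.1359 0.0611] yaw -8.61 down [-0.002 -0.    -1.   ] F [-4.11  0.86  6.12] w 0.013
template x -13.3 y -0.4 (stand mm) dyaw -0.01 Falong -4.2 Facross 0.2 torque [0.19 1.52 0.03]
```

```bash
python3 -c "
from h import *
rel()
im=camera('scene');a=im[180:300,380:510];im=camera('top');b=im[110:230,180:280]
cv2.imwrite('pics/snap.png',cv2.resize(np.hstack([b,a]),None,fx=3.4,fy=3.4,interpolation=2)[...,::-1])"
```

```text
t 13.9167 tcp [0.5313 0.1359 0.0611] yaw -8.61 down [-0.002 -0.    -1.   ] F [-4.11  0.86  6.12] w 0.013
template x -13.3 y -0.4 (stand mm) dyaw -0.01 Falong -4.2 Facross 0.2 torque [0.19 1.52 0.03]
```

View pics/snap.png

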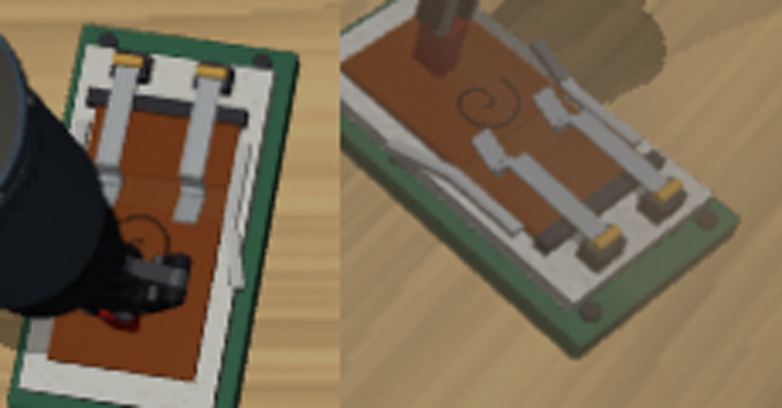

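Request:
move_arm --commands '[1,0.03,-0.005,0,0,0,0,1,0,0,0,0,0,0]'

```text
t: 14.18
position: [0.5316, 0.1358, 0.0611]
ee_rot: [-1.568, 0.12, -0.116]
force: [-5.6, 1.8, 6.6]
gripper_width: 0.0126
```

Request:
move_arm --commands '[1,0.03,-0.005,0,0,0,0,1,0,0,0,0,0,0,1,0,0,0,0,0,0]'

```text
t: 14.43
position: [0.5316, 0.1358, 0.0611]
ee_rot: [-1.568, 0.121, -0.116]
force: [-7.2, 2.1, 9.0]
gripper_width: 0.0122
```

The stop is reached: position holds while force rises to 7 N, 3 mm after the snap. Now I'll relieve the push, open and lift off.

Request:
move_arm --commands '[1,-0.05,0.008,0.01,0,0,0,1,0,0,0,0,0,0,0.6,0,0,0,0,0,0,0.3,0,0,0,0,0,0,0,0,0,0,0,0,-0.5,0,0,0,0,0,0,-1,0,0,0,0,0,0,-1,0,0,0,0,0,0,-1,0,0,0,0,0,0,-1,0,0,0,0,0,0,-1,0,0,0,0,0,0,-1,0,0,0,0,0,0]'

```text
validation failed for argument at $.co...
```

Request:
move_arm --commands '[-1,0,0,0.3,0,0,0,-1,0,0,0.6,0,0,0,-1,0,0,1,0,0,0,-1,0,0,1,0,0,0,-1,0,0,1,0,0,0,-1,0,0,1,0,0,0,-1,0,0,1,0,0,0,-1,-0.5,0,1,0,0,0,-1,-1,0,0,0,0,0,-1,-1,0,0,0,0,0,-1,-1,0,0,0,0,0,-1,-1,0,0,0,0,0,-1,0,0,0,0,0,0,-1,0,0,0,0,0,0]'

```text
t: 15.6
position: [0.4432, 0.1358, 0.1996]
ee_rot: [-1.567, 0.116, -0.118]
force: [-0.8, 0.1, 0.1]
gripper_width: 0.0856
```

```bash
python3 - <<'E'
from h import *
o,y=st()
P=np.array(T(S,[(-.0128,0,0)])[0]);P[2]=S[2]
its=[(P,box(-.08,.08,-.045,.045,.037),(0,255,255)),(P,box(.02,.0405,-.045,.045,.037),(255,255,255))]
im=camera('top');im2=camera('scene')
b=cv2.resize(im[110:250,175:285],None,fx=3.5,fy=3.5,interpolation=2)
c=overlay('scene',im2,None,its,3,(370,160,505,290))
c=cv2.copyMakeBorder(c,0,490-len(c),0,0,0)
cv2.imwrite("pics/final.png",np.hstack([b,c])[...,::-1])
for n in("top","scene"):
    for d in cut_out(n,"template"):
        r=rect(n,d["mask"],.037)
        if r[0][0]>450: print(n,*r,(T((0,0,-S[2]),[[*(r[0]/1000-S[:2]),0]])[0]*1000).round(1))
    print([rect(n,d["mask"],.007)[0] for d in cut_out(n,"blank")][:1])
E
```

```text
t 15.6 tcp [0.4432 0.1358 0.1996] yaw -8.55 down [ 0.001  0.001 -1.   ] F [-0.85  0.14  0.13] w 0.0856
top [575.1 129. ] [ 93.  162.2] -8.56 [-14.   -0.6   0. ]
[array([ 538.3, -277.6])]
scene [576.1 125.3] [ 97.4 159.4] -8.69 [-12.4  -4.1   0. ]
[array([ 540.2, -279. ])]
```

View pics/final.png

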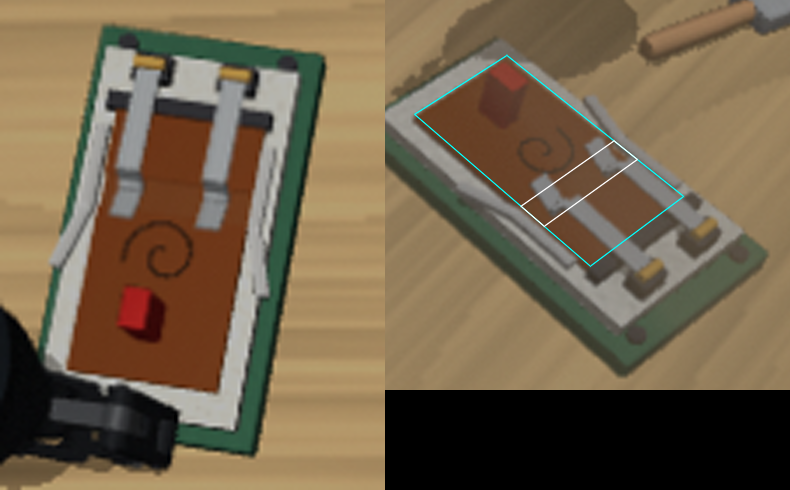

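The first release call was refused as malformed, so the hand opened while lifting. The template still sits at the stop. I'll check that the clips dropped by comparing the tip positions with the riding picture.

```bash
python3 - <<'E'
from h import *
ride=cv2.imread("pics/ride.png")[...,::-1][:,300:]
ride=cv2.resize(ride,(190,160),interpolation=cv2.INTER_AREA)
sn=cv2.imread("pics/scene0.png")[...,::-1][150:310,320:510]
im=camera('scene');fin=im[150:310,320:510]
up=lambda a:cv2.resize(cv2.cvtColor(np.ascontiguousarray(a),cv2.COLOR_RGB2GRAY),None,fx=8,fy=8,interpolation=cv2.INTER_CUBIC)
R,F,Z=up(ride),up(fin),up(sn)
# tips in scene px; final.png x: 370+(u-385)/3, y:160+v/3 ; fixed ref: clip hinge (gold)
for nm,(u,v),hw in(("tipL",(601,152),6),("tipR",(545,188),6),("hingeL",(700,230),8),("hingeR",(645,272),8)):
    c=370+(u-385)/3-320; r=160+v/3-150
    x0,y0,x1,y1=[int(8*k) for k in(c-hw,r-hw,c+hw,r+hw)]
    t=F[y0:y1,x0:x1]
    for k,I in(("ride",R),("start",Z)):
        m=I[y0-40:y1+40,x0-40:x1+40];s=cv2.matchTemplate(m,t,cv2.TM_CCOEFF_NORMED);_,sc,_,l=cv2.minMaxLoc(s)
        print(nm,k,"minus final px",(l[0]-40)/8,(l[1]-40)/8,round(sc,2))
# expected shift for tip, hinge at stand x~.10-.012
for n,l in(("L",.026),("R",-.026)):
    f=lambda a:proj("scene",T(S,[(.001,l,.043+a*.095)]))[0]
    print(n,"exp ride-groove",(f(.08)-f(.03)).round(2),"start-groove",(f(0)-f(.03)).round(2))
E
```

```text
tipL ride minus final px 0.5 -1.25 0.88
tipL start minus final px 0.875 -2.25 0.41
tipR ride minus final px 0.625 -1.375 0.99
tipR start minus final px 5.0 -2.5 0.36
hingeL ride minus final px 0.0 0.0 0.99
hingeL start minus final px 0.0 0.0 1.0
hingeR ride minus final px 0.0 0.0 0.99
hingeR start minus final px 0.0 0.0 1.0
L exp ride-groove [ 0.59 -1.55] start-groove [-0.35  0.92]
R exp ride-groove [ 0.52 -1.52] start-groove [-0.31  0.91]
```

Both clip tips dropped by about the expected (0.5, -1.5) px, and the hand is clear, so I'm handing it in.

```bash
python3 -c "
from h import *
st();print(sign_off())"
```

```text
t 15.95 tcp [0.4438 0.1357 0.1989] yaw -8.63 down [-0. -0. -1.] F [-0.37 -0.75  0.56] w 0.0853
the job is handed in; nothing more can be done
None
```

I slid the amber template in under both clips, felt them snap, eased it to the stop and let go. I handed the job in at about 16 s; no verdict is reported.

**Slide:**
- The clips met the template about 69 mm before the stand's nominal home.
- Riding up took 4–7 N of push.
- The snap showed as the push falling from about 5.5 N to zero.
- About 3 mm further on, the stop held it at about 7 N of push.

**Last checks:**
- **Clips:** both tips sit about 1.3 px lower than when riding, against 1.5 px expected, so both have dropped into the groove. The comparison with the start picture matched poorly (score about 0.4), so I ignored it.
- **Position along the stand:** cameras and arm put the template 12–14 mm short of nominal home, inside the 16 mm limit. That implies a bed shift slightly over the stated 10 mm, so my stand position is probably 2–3 mm off.
- **Position across:** the top camera and arm gave about -0.5 mm. The scene camera gave -4.1 mm; I put that down to the clips hiding part of the outline.
- **Heading and blank:** heading agrees with the stand to about 0.1°. The plywood blank is where it was, within about 1.5 mm.

**Not as planned:** my first release command was refused as malformed, so the gripper opened while lifting instead of before. The final picture showed the template still flat against the stop.

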